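Weigh two eyepiece cells and nip the heavier one in the slide

ROBOT

A 7-joint arm with a two-finger parallel gripper is mounted at the origin on the work surface. World frame = base frame: x ahead of the robot, y to its left, z up, the work surface at z = 0. Lengths are in m, angles in rad, forces in N, time in s.
With the tool pointing down it reaches from about 0.425 to 0.95 m from the base axis. Payload 16.7 kg.
Tool frame: the origin (TCP) lies midway between the tips of the shut fingers; the grasp point (between the pads) lies 19 mm behind it (r.pinch_z is the distance from the TCP to the grasp point, in m); z points along the fingers, y is the line along which they close (so a half turn about z gives the same grasp; the last joint's range is limited). The gripper opens to 94 mm and grips with 3 to 60 N. Pads are 16 mm wide; open, the fingers measure 119 mm over their backs; the gripper's body (75 mm by 177 mm) begins 78 mm behind the grasp point.
Start: joints at [-1.268, 0.426, 0.074, 1.606, -0.034, 1.111, -0.067], TCP at [0.295, 0.607, 0.205] pointing down, gripper open.
Joint ranges: [-2.85, 2.85], [-0.5, 2.14], [-1.23, 1.37], [0.21, 2.46], [-1.02, 4.16], [0.16, 2.05], [-2.73, 2.73]. Speed limits (rad/s): [1.89, 1.89, 2.39, 2.39, 3.01, 3.01, 3.01].

INTERFACE

Orientations are given as a unit quaternion [x, y, z, w].
In Python, from bench import sensors, read_camera, ticket, r gives the robot as it stands.
- The arm moves only by the tool arm_command, never from a script. Its argument "increments" is one flat list of numbers, 7 for each row, row after row: the shift along the tool's x, y, z in m, then the turn, a rotation vector about the tool's x, y, z in rad, then the opening, from 0 (shut) to 1 (fully open). In form: [dx, dy, dz, wx, wy, wz, hand, dx, dy, dz, wx, wy, wz, hand, ...]. A call has 1 to 20 rows; each row is the pose to reach, as a shift and turn from the pose commanded when the call began, along the tool's axes at that moment; what a row does not reach only later rows make up. A row lasts 1/8 s, in which the tool goes at most 62.5 mm and 10.7 degrees, less where a joint would pass 70% of its speed; a pose out of reach is approached as far as the arm can. A call with a gripper value outside its range is refused whole. The fingers move at their own pace and stop on an object; "force" is the grip in N (left out, the last holds). Time passes only in rows, so rows that repeat a pose let the fingers close. It gives the time, the measured TCP pose, the force, the opening and the grip force at its end, in the units of the state.
- sensors.state(): the state, without advancing time (a new reading comes with each control period).
- read_camera(name): name is "scene" or "side" or "wrist"; returns a dict with "frame" (480x640x3 uint8, red, green, blue), "K" (3x3 intrinsics, pixels), "pose" (4x4, takes a point from camera to world coordinates). Camera axes: x right, y down, z forward; pixel columns grow to the right and rows downward; lengths in m; the calibration is good to about 2 mm. The wrist camera is an equidistant fisheye: a pixel r from the principal point sees the ray r / f radians off the axis. A picture is of the moment at which its call begins. There is no depth.
- ticket.close_job(): hands the job in; it is judged then, once.
The state is a dict: "time": time; "joints": joint angles; "qd": joint speeds; "joint_efforts": joint torques, N m; "eef_pos": TCP position; "tool_rot": TCP orientation; "contact_force": force on the tool from outside, world axes, zero at the start; "wrist_torque": the same for the moment, N m; "opening": opening from 0.0 (shut) to 1.0 (fully open); "grasp_force": force on a finger pad.
Only numpy, scipy, OpenCV 4.12 (cv2) and the standard library are available. Lean on these libraries where they do the work, as an engineer would, in place of code of your own. Each camera call takes 0.05 s, during which the arm holds its last target. There are 200 camera calls.

TASK

Find the heavier of the two look-alike brass eyepiece cells: set one gently on each pan of the little balance, let go and let the beam settle. Pick up the cell whose side went down, leaving the other on its pan, and stand it upright on the bed of the steel slide between the two V jaws; then push the carriage by its white post until the cell is nipped between both jaws, firmly enough to stay nipped after you let go, but never squeezing it with more than about 20 N. Keep both cells upright throughout and leave the other things on the bench where they are.

Things in the scene. Friction and masses are not known exactly. Their poses are not given: they have to be found in the camera images.
- cell_a_center (a point): centre of one brass eyepiece lens cell: upright cylinder 38 mm diameter, 32 mm high, glass on top (z up through the glass); mass between 80 and 160 g, not known; the point is half-way up, 16 mm above its underside
- cell_b_center (a point): centre of the other cell, outwardly the same size and look; mass between 80 and 160 g, drawn separately
- pan_left (a point): centre of the floor of one round brass pan of the balance, moves with the beam. The pan is 58 mm across outside, its raised rim has 50 mm inner diameter and stands 3 mm above the pan floor. At level beam the floor is 48 mm above the bench; it moves about 8 mm up or down. Axes turn with the beam; y points from the pivot outwards to this pan
- pan_right (a point): centre of the floor of the other pan, same size, on the opposite arm, 200 mm from pan_left; same axes as pan_left (y points towards pan_left)
- beam (a joint): tilt of the balance beam (rad), -0.08 to 0.08, 0 level: negative means pan_left is down, positive means pan_right is down. It turns almost freely, also under a few grams of difference, and takes about a second to settle. The pivot and beam top are at most 71 mm above the bench
- bed (a point): point on the top face of the slide's fixed bed, on its centre line, 30 mm above the bench; x along the slide from the carriage towards the far jaw, y across, z up. A cell stood here is clear of both jaws
- slide: the steel dovetail slide, fixed; bed 44 mm wide, same axes as bed. The jaws are 90 degree V's opening to each other, 15.5 mm above the bed. The blue far jaw (+x end) stands fast, but its setting differs by 20 mm from job to job and is not measured: a nipped cell's centre lies 8 to 28 mm along +x from bed, to be found by feel
- post (a point): centre of the grip part of the carriage's upright white nylon post: 18 mm diameter, this point 70 mm above the bench, post top 86 mm, carriage block under it 46 mm above the bench. A cell fully in the carriage's V has its centre 57 mm ahead (slide's +x) of the post
- carriage: the sliding aluminium carriage with V jaw and post, origin at the vertex of its V on the bed; its x is the slide's x. It slides along x with up to 110 mm travel against a steady drag of about 4 N and stays where it is left, so after letting go it keeps at most about that much push on the cell
- nylon_knob: spare white nylon focusing knob, 34 mm wide, 24 mm high, lying loose on the bench; to be left alone
- lock_ring: dark steel lock ring, 42 mm across, 6 mm thick, lying loose on the bench; to be left alone
- tube: chrome collimating tube, 49 mm thick and 170 mm long, lying along its own y; to be left alone
- armour: dark green rubber armour shell standing on end, 66 mm across, 85 mm high; to be left alone
- polish_jar: closed jar, 56 mm across, 70 mm high; to be left alone
- driver: screwdriver, 150 mm long; to be left alone
- dust_brush: dust brush, 140 mm long; to be left alone
- balance: grey base of the small beam balance, fixed to the bench, 85 x 130 mm, origin at the centre of its underside; the beam lies along its y, pan_left towards +y; cells must be set on its pans gently (pressing with more than about 15 N harms the pivot)

How it is judged:
By the outcome, as a careful person would: the job done as asked, in the order asked, and still so for the second after the job is handed in, with the robot touching nothing.
It also fails if it takes over 72 s, if anything falls off the work surface, if the arm or the gripper's body presses on something with over 40 N, if the wrist force passes 120 N, or if a joint passes its speed limit or range.

## Working session

There is one attempt and no reset: what is moved stays moved. The work goes in short steps, Python scripts to look and compute and a tool call to move; the robot and the scene stay as the last step left them, time stands still between calls to the robot, and variables do not carry over. Pictures are saved under pics/ and viewed, at most 10 in all, crops included, and the job is handed in when it is done.

Besides the shell and the picture viewer there is one more tool, called after "Emit:" in YAML: its name, and indented under it one key for each argument. arm_command: Moves the arm, as the interface text tells. Its arguments: {"type":"object","properties":{"increments":{"type":"array","items":{"type":"number"}},"force":{"type":"number"}},"required":["increments"]}

```bash
mkdir -p pics; ls; cat > h.py <<'E'
import numpy as np, cv2
from bench import sensors, read_camera, ticket, r
def save(c,n):
    d=read_camera(c); cv2.imwrite(f'pics/{n}.png',d['frame'][:,:,::-1]); np.savez(f'pics/{n}.npz',**d); return d
def load(n): return np.load(f'pics/{n}.npz')
def ray(d,u,v,fish=False):
    K=d['K'];x=(u-K[0,2])/K[0,0];y=(v-K[1,2])/K[1,1]
    if fish:
        t=np.hypot(x,y);s=np.sin(t)/max(t,1e-9);q=np.array([x*s,y*s,np.cos(t)])
    else: q=np.array([x,y,1.])
    return d['pose'][:3,3],d['pose'][:3,:3]@q
def onz(d,u,v,z,fish=False):
    o,q=ray(d,u,v,fish);return o+q*(z-o[2])/q[2]
def proj(d,p):
    q=np.linalg.inv(d['pose'])@np.r_[p,1];q=d['K']@q[:3];return q[:2]/q[2]
E
python3 - <<'E'
from h import *
for c in ['scene','side','wrist']:
    d=save(c,c+'0'); print(c,d['K'][0],d['K'][1],d['pose'].round(3).tolist())
print(sensors.state(), r.pinch_z)
E
```

```text
pics
scene [461.35934364   0.         320.42596542] [  0.         461.35934364 237.59449558] [[-0.621, 0.589, -0.518, 1.005], [0.784, 0.453, -0.425, 0.314], [-0.016, -0.67, -0.743, 0.676], [0.0, 0.0, 0.0, 1.0]]
side [459.04900316   0.         314.61906991] [  0.         459.04900316 241.07529116] [[0.989, -0.099, 0.106, 0.499], [-0.144, -0.741, 0.656, -0.564], [0.013, -0.664, -0.747, 0.735], [0.0, 0.0, 0.0, 1.0]]
wrist [371.64829954   0.         331.76334605] [  0.         371.64829954 241.5014342 ] [[0.437, 0.87, 0.23, 0.229], [0.9, -0.422, -0.113, 0.64], [-0.001, 0.256, -0.967, 0.384], [0.0, 0.0, 0.0, 1.0]]
{'time': 0.15, 'joints': array([-1.26751032,  0.42656781,  0.07386451,  1.60643301, -0.03411747,
        1.11079454, -0.06710511]), 'qd': array([ 5.93659530e-04, -1.49950529e-03,  1.42289811e-04, -6.59979456e-04,
       -2.02713737e-05,  3.61083017e-04,  1.03232457e-03]), 'joint_efforts': array([ 1.68550108e-03, -9.36284280e+01,  3.66804533e+00, -4.54431152e+01,
       -4.88698343e-02,  1.77365716e-02,  1.30767075e-04]), 'eef_pos': array([0.29517137, 0.60667963, 0.20496233]), 'tool_rot': array([ 2.24489159e-01,  9.74476472e-01, -4.64388292e-04, -8.33459415e-05]), 'contact_force': array([-0.3776286 , -0.21113196, -0.35056678]), 'wrist_torque': array([-0.03602513, -0.00242832, -0.03266712]), 'grasp_force': 0.0, 'opening': 0.9986515923076527} 0.0188
```

View pics/scene0.png

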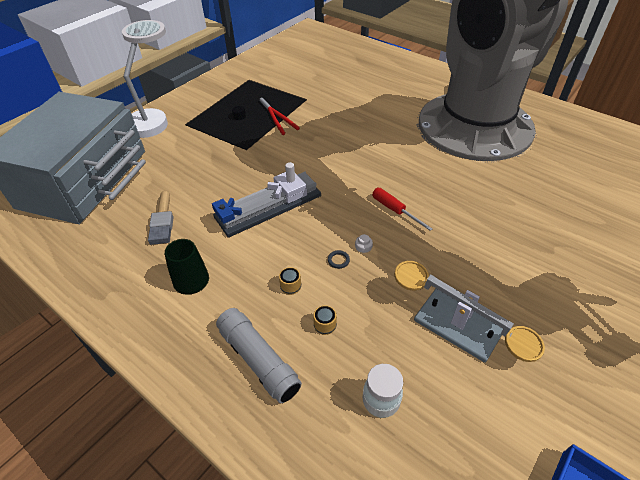

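View pics/side0.png

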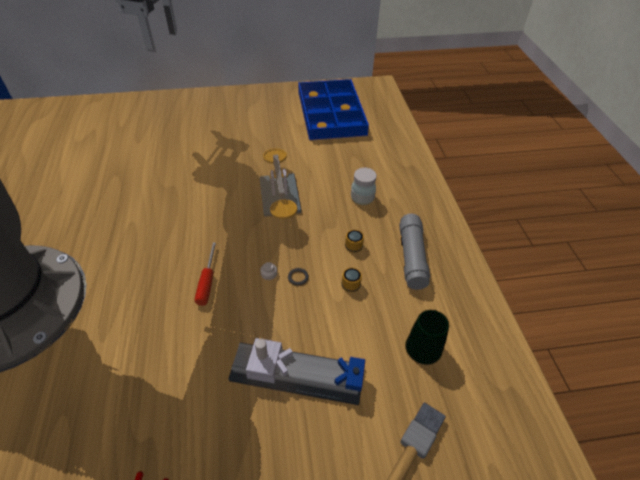

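The scene picture shows the cells at (290,280) and (325,320), the pans at (411,275) and (525,343), the post at (290,170) and the blue jaw at (227,208). In the side view the cells are at (355,240) and (351,279), the pans at (276,156) and (284,208), the post at (261,347) and the jaw at (352,373).

```bash
cat > m.py <<'E'
from h import *
def comp(m,mn=25):
    n,l,s,c=cv2.connectedComponentsWithStats(m.astype(np.uint8)); return [(c[i].round(1),s[i].tolist(),l==i) for i in range(1,n) if s[i,4]>=mn]
for n in ['scene0','side0']:
    d=load(n);h=cv2.cvtColor(d['frame'],cv2.COLOR_RGB2HSV);H,S,V=[h[:,:,i].astype(int) for i in range(3)]
    print(n,'orange')
    for c,s,m in comp((H>12)&(H<28)&(S>165)&(V>90)):
        P=cv2.findNonZero(m.astype(np.uint8)); hull=cv2.convexHull(P); e=cv2.fitEllipse(hull) if len(hull)>5 else None
        print(c,s,np.round(np.r_[e[0],e[1],e[2]],1) if e else '')
        if e: print('   z.05',onz(d,*e[0],.05).round(3),'z.016',onz(d,*e[0],.016).round(3))
    print('blue')
    for c,s,m in comp((H>105)&(H<125)&(S>150)&(V>60)): print(c,s)
    print('white')
    for c,s,m in comp((S<25)&(V>200)): print(c,s)
E
python3 m.py
python3 - <<'E'
from h import *
a=load('scene0')['frame'];b=load('side0')['frame']
def cr(f,x,y,w,h,W,H): return cv2.resize(f[y:y+h,x:x+w],(W,H),interpolation=cv2.INTER_CUBIC)
t=np.hstack([cr(a,200,155,133,100,400,300),cr(a,265,255,133,100,400,300)])
u=np.hstack([cr(b,222,320,160,120,400,300),cr(b,320,210,100,75,400,300)])
cv2.imwrite('pics/crops.png',np.vstack([t,u])[:,:,::-1])
E
```

```text
scene0 orange
blue
[21.6 63.6] [0, 0, 62, 125, 4780]
[211.6   9.9] [202, 0, 20, 24, 340]
[262.3  15.7] [228, 0, 87, 48, 2334]
[210.5  49. ] [187, 34, 40, 28, 562]
[389.3  43.1] [368, 36, 43, 15, 54]
[137.7  86.7] [131, 77, 14, 21, 142]
[118.3  94.4] [96, 83, 38, 23, 414]
[226.3 209.9] [212, 198, 30, 26, 388]
[583.4 467.1] [552, 445, 77, 35, 1466]
white
[154.3   4.1] [137, 0, 39, 11, 222]
[88.2 19.3] [52, 5, 74, 30, 470]
[143.1  27.9] [122, 20, 42, 18, 326]
[150.5 119.5] [134, 108, 32, 23, 441]
[136.2 113.7] [132, 111, 9, 6, 36]
[289.5 164.7] [286, 163, 8, 5, 30]
[291.  184.2] [270, 176, 36, 17, 220]
[278.2 189.5] [276, 186, 5, 8, 26]
[464.5 305.8] [458, 302, 14, 9, 35]
[385.2 379.9] [368, 364, 35, 33, 908]
side0 orange
[414.2  66.5] [409, 63, 10, 10, 25] [415.1  66.7   6.9  12.8 123.2]
   z.05 [1.001 0.697 0.05 ] z.016 [1.025 0.759 0.016]
[274.4 154.6] [263, 149, 24, 14, 198] [274.6 155.4  13.7  23.4  84.4]
   z.05 [0.541 0.321 0.05 ] z.016 [0.543 0.364 0.016]
[527.8 162.7] [525, 158, 8, 12, 27] [528.1 163.1   7.   11.5  15.9]
   z.05 [1.135 0.215 0.05 ] z.016 [1.166 0.254 0.016]
[283.6 209. ] [271, 200, 26, 19, 364] [283.5 209.   18.1  25.6  82.6]
   z.05 [0.544 0.136 0.05 ] z.016 [0.546 0.171 0.016]
[352.9 240.1] [346, 234, 18, 10, 53] [353.5 237.9  10.9  21.4  87.8]
   z.05 [0.675 0.035 0.05 ] z.016 [0.684 0.065 0.016]
[349.9 280. ] [342, 273, 20, 12, 70] [350.5 278.   12.5  23.2  86.4]
   z.05 [ 0.649 -0.063  0.05 ] z.016 [ 0.657 -0.038  0.016]
[620.9 400.5] [615, 394, 15, 14, 30] 
blue
[332.5 109.5] [299, 80, 69, 59, 2997]
[351.7 373. ] [335, 358, 29, 32, 551]
white
```

View pics/crops.png

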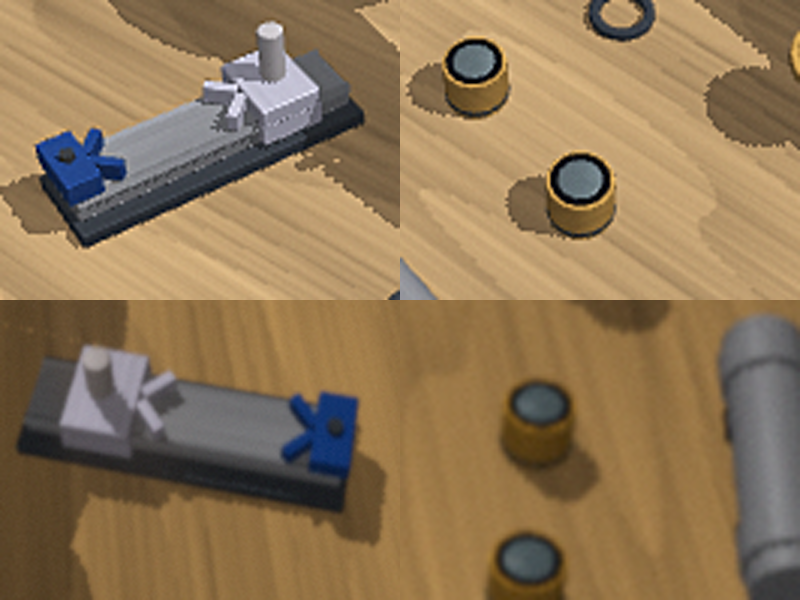

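The crops show the glass tops at scene (289.6,275.6) and (325.2,314.5), and at side (354.8,235.3) and (352,274.5). The post top is at scene (289.8,165.3) and side (260,342).

```bash
cat > m2.py <<'E'
from h import *
a=load('scene0');b=load('side0')
def tri(p,q):
    o1,d1=ray(a,*p);o2,d2=ray(b,*q);A=np.c_[d1,-d2];t=np.linalg.lstsq(A,o2-o1,rcond=None)[0]
    x,y=o1+d1*t[0],o2+d2*t[1];return ((x+y)/2).round(4),np.linalg.norm(x-y).round(4)
def two(n,p,q,z): print(n,onz(a,*p,z).round(4)[:2],onz(b,*q,z).round(4)[:2],tri(p,q))
two('cell1',(289.6,275.6),(352,274.5),.032);two('cell2',(325.2,314.5),(354.8,235.3),.032)
two('post',(289.8,165.3),(260,342),.086)
for f,n,cs in((a,'sc',[(411,275),(525,343)]),):
    h=cv2.cvtColor(f['frame'],cv2.COLOR_RGB2HSV)
    for c in cs:
        print(h[c[1],c[0]])
        m=cv2.inRange(h,(8,110,60),(35,255,255)) if 0 else (np.abs(h.astype(int)-h[c[1],c[0]]).max(2)<45).astype(np.uint8)
        n_,l,s,ce=cv2.connectedComponentsWithStats(m);i=l[c[1],c[0]];P=cv2.convexHull(cv2.findNonZero((l==i).astype(np.uint8)));e=cv2.fitEllipse(P);print(s[i],np.round(e[0]+e[1],1),onz(f,*e[0],.05).round(4))
# slide: base dark corners at z=0 / edges
for p in[(321.4,194.9),(228.3,236.5),(214,215.5)]: print('scene base',onz(a,*p,.005).round(4))
for p in[(222+20/2.5,320+140/2.5),(222+342/2.5,320+208/2.5)]: print('side base',onz(b,*p,.0).round(4))
# blue jaw centroid
two('blue',(226.3,209.9),(351.7,373),.045)
E
python3 m2.py
```

```text
cell1 [ 0.6593 -0.0411] [ 0.6578 -0.0421] (array([ 0.6583, -0.0415,  0.0309]), np.float64(0.0008))
cell2 [0.6839 0.0573] [0.6838 0.0576] (array([0.6839, 0.0574, 0.0321]), np.float64(0.0003))
post [ 0.4779 -0.1932] [ 0.4748 -0.1943] (array([ 0.4756, -0.1941,  0.0846]), np.float64(0.002))
[ 20 147 215]
[395 261  32  28 542] [410.9 274.2  26.1  32.8] [0.5405 0.1303 0.05  ]
[ 19 150 211]
[507 326  38  34 898] [525.6 342.7  29.8  41.8] [0.5474 0.3332 0.05  ]
scene base [ 0.4396 -0.144   0.005 ]
scene base [ 0.6457 -0.2151  0.005 ]
scene base [ 0.6227 -0.281   0.005 ]
side base [ 0.4171 -0.2028  0.    ]
side base [ 0.6237 -0.2791  0.    ]
blue [ 0.6202 -0.2377] [ 0.615  -0.2467] (array([ 0.6161, -0.2436,  0.0383]), np.float64(0.0))
```

```bash
cat >> h.py <<'E'
from scipy.spatial.transform import Rotation as R
def go(x,y,z,head,p=None,q=None):
    s=sensors.state();p=s['eef_pos'];q=R.from_quat(s['tool_rot'])
    h=np.radians(head);Y=np.array([np.cos(h),np.sin(h),0]);Z=np.array([0,0,-1.]);T=R.from_matrix(np.c_[np.cross(Y,Z),Y,Z])
    print('shift',(q.inv().apply(np.array([x,y,z])-p)).round(4),'turn',(q.inv()*T).as_rotvec().round(4))
def st():
    s=sensors.state();q=R.from_quat(s['tool_rot']).as_matrix()
    print('t',round(s['time'],2),'p',s['eef_pos'].round(4),'head',np.degrees(np.arctan2(q[1,1],q[0,1])).round(1),'F',s['contact_force'].round(1),'op',round(s['opening'],3),'g',round(s['grasp_force'],1),'j',s['joints'].round(2))
E
python3 - <<'E'
from h import *
b=load('side0');a=load('scene0')
for p in[(402,225),(404,255),(408,280)]: print('tube side',onz(b,*p,.025).round(3))
for p in[(270,330),(300,378)]: print('tube scene',onz(a,*p,.025).round(3))
go(.684,.0575,.17,0); st()
E
```

```text
tube side [0.792 0.08  0.025]
tube side [ 0.773 -0.002  0.025]
tube side [ 0.764 -0.065  0.025]
tube scene [0.758 0.002 0.025]
tube scene [0.791 0.093 0.025]
shift [-0.5899 -0.3237  0.0353] turn [-8.000e-04  6.000e-04  1.118e+00]
t 0.15 p [0.2952 0.6067 0.205 ] head 64.1 F [-0.4 -0.2 -0.4] op 0.999 g 0.0 j [-1.27  0.43  0.07  1.61 -0.03  1.11 -0.07]
```

Emit:
arm_command:
  increments: [-0.59,-0.324,0.035,0,0,1.118,0.65,-0.59,-0.324,0.035,0,0,1.118,0.65,-0.59,-0.324,0.035,0,0,1.118,0.65,-0.59,-0.324,0.035,0,0,1.118,0.65,-0.59,-0.324,0.035,0,0,1.118,0.65,-0.59,-0.324,0.035,0,0,1.118,0.65,-0.59,-0.324,0.035,0,0,1.118,0.65,-0.59,-0.324,0.035,0,0,1.118,0.65,-0.59,-0.324,0.035,0,0,1.118,0.65,-0.59,-0.324,0.035,0,0,1.118,0.65,-0.59,-0.324,0.035,0,0,1.118,0.65,-0.59,-0.324,0.035,0,0,1.118,0.65,-0.59,-0.324,0.035,0,0,1.118,0.65]

```text
time: 1.78
eef_pos: [0.6837, 0.0579, 0.17]
tool_rot: [0.707, 0.707, -0.0, -0.0]
contact_force: [0.7, 0.4, -0.1]
opening: 0.651
grasp_force: 0.0
```

```bash
python3 - <<'E'
from h import *
st(); save('wrist','w1'); print(load('w1')['pose'].round(3).tolist())
E
```

```text
t 1.77 p [0.6837 0.0579 0.17  ] head -0.0 F [ 0.7  0.4 -0.1] op 0.651 g 0.0 j [-0.51  0.51  0.46  1.63 -0.25  1.06  0.03]
[[1.0, 0.001, -0.001, 0.685], [0.001, -0.967, -0.256, 0.133], [-0.001, 0.256, -0.967, 0.349], [0.0, 0.0, 0.0, 1.0]]
```

View pics/w1.png

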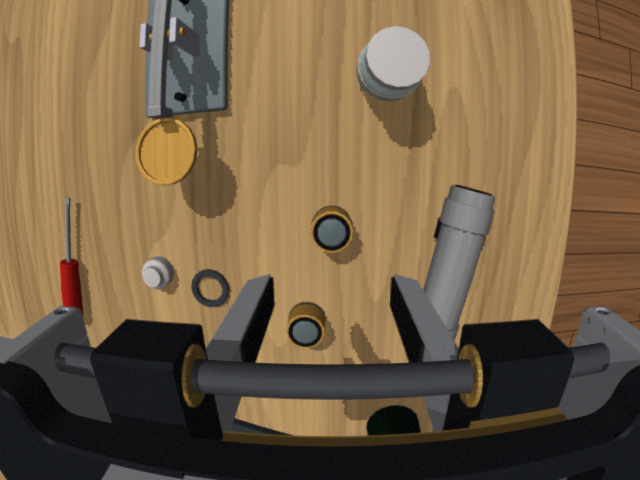

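The wrist view shows the cell 2 glass at (332,231), the cell 1 glass at (305,331), and the near pan at (166,151) with the beam running up from it.

```bash
python3 - <<'E'
from h import *
d=load('w1');h=cv2.cvtColor(d['frame'],cv2.COLOR_RGB2HSV)
for n,c,z in(('c2',(332,231),.032),('c1',(305,331),.032),('pan',(166,151),.051)):
    m=(np.abs(h.astype(int)-h[c[1],c[0]])<[12,60,50]).all(2).astype(np.uint8)
    k,l,s,ce=cv2.connectedComponentsWithStats(m);i=l[c[1],c[0]];P=cv2.convexHull(cv2.findNonZero((l==i).astype(np.uint8)));e=cv2.fitEllipse(P)
    print(n,s[i],np.round(e[0]+e[1],1),onz(d,*e[0],z,True).round(4))
for p in[(163,35),(152,115)]:print('beam',onz(d,*p,.06,True).round(4))
E
```

```text
c2 [318 218  28  29 621] [331.2 232.1  27.7  28.5] [0.6838 0.0572 0.032 ]
c1 [292 321  26  23 466] [304.7 331.6  22.7  25.8] [ 0.6583 -0.0413  0.032 ]
pan [     0      0    577    364 150299] [260.5 144.3 497.9 688.9] [0.6271 0.1342 0.051 ]
beam [0.5441 0.2332 0.06  ]
beam [0.5352 0.1643 0.06  ]
```

```bash
python3 - <<'E'
from h import *
d=load('w1');h=cv2.cvtColor(d['frame'],cv2.COLOR_RGB2HSV)
print(h[151,166],h[151,215],h[200,200],h[130,120])
c=(166,151)
m=((h[:,:,1]>165)&(h[:,:,2]>90)).astype(np.uint8);m[:100]=0;m[205:]=0;m[:,:120]=0;m[:,215:]=0
k,l,s,ce=cv2.connectedComponentsWithStats(m);i=1+s[1:,4].argmax();P=cv2.convexHull(cv2.findNonZero((l==i).astype(np.uint8)));e=cv2.fitEllipse(P)
print(s[i],np.round(e[0]+e[1],1),onz(d,*e[0],.051,True).round(4),onz(d,166.5,151.5,.051,True).round(4))
go(.684,.0575,.007,0)
E
```

```text
[ 19 166 187] [ 18 115 104] [ 17 120 102] [ 17 120 159]
[156 118  23  15  86] [167.6 125.4  14.5  23.1] [0.5457 0.1548 0.051 ] [0.544  0.1325 0.051 ]
shift [-0.0013  0.0006  0.1632] turn [-0.0007 -0.0005  0.0011]
```

Emit:
arm_command:
  increments: [-0.001,0.0005,0.06,0,0,0,0.65,-0.001,0.0005,0.115,0,0,0,0.65,-0.001,0.0005,0.145,0,0,0,0.65,-0.001,0.0005,0.162,0,0,0,0.65,-0.001,0.0005,0.162,0,0,0,0.65,-0.001,0.0005,0.162,0,0,0,0.3,-0.001,0.0005,0.162,0,0,0,0.3,-0.001,0.0005,0.162,0,0,0,0.3,-0.001,0.0005,0.162,0,0,0,0.3,-0.001,0.0005,0.162,0,0,0,0.3,-0.001,0.0005,0.162,0,0,0,0.3]
  force: 15

```text
time: 3.2
eef_pos: [0.685, 0.0566, 0.0095]
tool_rot: [0.707, 0.707, 0.001, 0.0]
contact_force: [-1.9, 1.0, 7.3]
opening: 0.4
grasp_force: 15.0
```

```bash
python3 - <<'E'
from h import *
st(); go(.543,.1325,.15,0)
E
```

```text
t 3.2 p [0.685  0.0566 0.0095] head -0.0 F [-1.9  1.   7.3] op 0.4 g 15.0 j [-0.45  0.69  0.39  1.73 -0.34  0.79  0.1 ]
shift [ 0.0759 -0.1419 -0.1406] turn [ 0.001  -0.0005 -0.    ]
```

Emit:
arm_command:
  increments: [0,0,-0.03,0,0,0,0.3,0,0,-0.075,0,0,0,0.3,0.03,-0.05,-0.13,0,0,0,0.3,0.055,-0.1,-0.14,0,0,0,0.3,0.07,-0.13,-0.14,0,0,0,0.3,0.076,-0.142,-0.14,0,0,0,0.3,0.076,-0.142,-0.14,0,0,0,0.3]

```text
time: 4.08
eef_pos: [0.5426, 0.1329, 0.1489]
tool_rot: [0.707, 0.707, 0.0, 0.0]
contact_force: [0.4, -0.1, -0.9]
opening: 0.397
grasp_force: 15.0
```

```bash
python3 - <<'E'
from h import *
st(); save('wrist','w2'); 
E
```

```text
t 4.08 p [0.5426 0.1329 0.1489] head 0.0 F [ 0.4 -0.1 -0.9] op 0.397 g 15.0 j [-0.74  0.32  0.47  1.95 -0.18  0.91 -0.18]
```

View pics/w2.png

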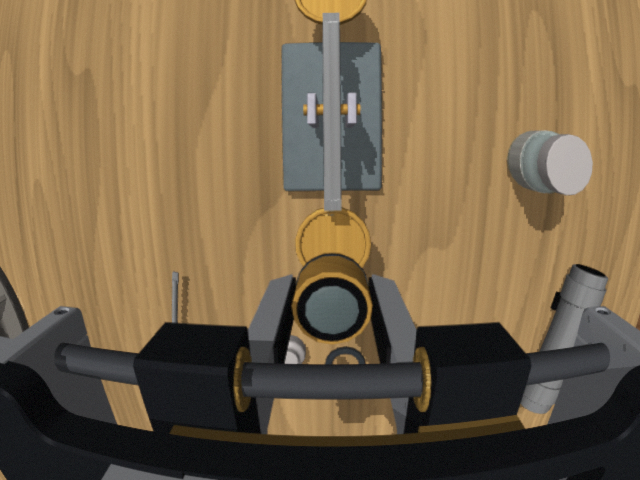

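Cell 2 is held, with its glass at (332,307). The near pan spans columns 296–370, its top edge is at row 208 and its centre is about (333,245). The beam runs straight up at column 332, with the pivot at row 108 and the bottom edge of the far pan at row 23.

```bash
python3 - <<'E'
from h import *
d=load('w2')
for n,u,v,z in(('near c',333,244.5,.051),('left',296,243,.051),('right',370.5,243,.051),('top edge',333,208,.051),('far edge',331,23,.051),('pivot',332,108,.062),('beam',333,195,.058),('beam',332,20,.058),('cell glass',332,307.5,.149-.0095+.032)):print(n,onz(d,u,v,z,True).round(4))
go(.543,.1335,.058,0)
E
```

```text
near c [0.5443 0.1318 0.051 ]
left [0.5157 0.133  0.051 ]
right [0.5733 0.1331 0.051 ]
top edge [0.5442 0.1604 0.051 ]
far edge [0.5425 0.302  0.051 ]
pivot [0.5433 0.2343 0.062 ]
beam [0.5442 0.1712 0.058 ]
beam [0.5432 0.3021 0.058 ]
cell glass [0.5434 0.1346 0.1715]
shift [ 0.0012 -0.0004  0.0907] turn [ 0.0007 -0.0001 -0.0001]
```

Emit:
arm_command:
  increments: [-0.0025,0.001,0.04,0,0,0,0.3,-0.0025,0.001,0.07,0,0,0,0.3,-0.0025,0.001,0.084,0,0,0,0.3,-0.0025,0.001,0.088,0,0,0,0.3,-0.0025,0.001,0.091,0,0,0,0.3,-0.0025,0.001,0.093,0,0,0,0.3,-0.0025,0.001,0.095,0,0,0,0.3,-0.0025,0.001,0.096,0,0,0,0.3,-0.0025,0.001,0.096,0,0,0,0.3]

```text
time: 5.25
eef_pos: [0.5436, 0.13, 0.0525]
tool_rot: [0.707, 0.707, 0.0, -0.0]
contact_force: [-0.2, -0.1, -1.4]
opening: 0.399
grasp_force: 15.0
```

```bash
python3 - <<'E'
from h import *
st(); d=save('side','s2');save('wrist','w3');e=save('scene','c2')
cv2.imwrite('pics/v2.png',np.hstack([cv2.resize(d['frame'][120:270,200:350],(400,400)),cv2.resize(e['frame'][230:380,390:540],(400,400))])[:,:,::-1])
E
```

```text
t 5.25 p [0.5436 0.13   0.0525] head 0.0 F [-0.2 -0.1 -1.4] op 0.399 g 15.0 j [-0.68  0.46  0.42  2.01 -0.27  0.72 -0.1 ]
```

View pics/v2.png

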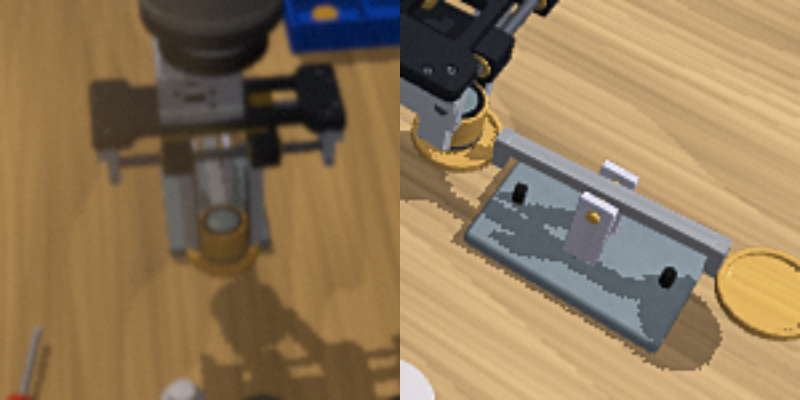

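The cell sits inside the pan rim, held between the fingers and centred. I'll lower it in small steps to the bottom stop.

Emit:
arm_command:
  increments: [0,0,0.001,0,0,0,0.3,0,0,0.002,0,0,0,0.3,0,0,0.0025,0,0,0,0.3]

```text
time: 5.78
eef_pos: [0.5437, 0.1298, 0.0501]
tool_rot: [0.707, 0.707, -0.0, 0.0]
contact_force: [-2.6, -1.4, 7.4]
opening: 0.399
grasp_force: 15.0
```

Emit:
arm_command:
  increments: [0,0,0,0,0,0,0.42,0,0,0,0,0,0,0.5,0,0,0,0,0,0,0.6,0,0,0,0,0,0,0.65,0,0,-0.02,0,0,0,0.65,0,0,-0.06,0,0,0,0.65,0,0,-0.11,0,0,0,0.65,0,0,-0.11,0,0,0,0.65]

```text
time: 6.78
eef_pos: [0.5454, 0.1305, 0.1634]
tool_rot: [0.707, 0.707, 0.003, 0.001]
contact_force: [-0.2, 0.7, -0.1]
opening: 0.646
grasp_force: 0.0
```

```bash
python3 - <<'E'
from h import *
st(); d=save('wrist','w4'); e=save('scene','c4')
cv2.imwrite('pics/v4.png',np.hstack([cv2.resize(d['frame'][0:400,120:520],(400,400)),cv2.resize(e['frame'][230:380,390:540],(400,400))])[:,:,::-1])
go(.6583,-.0413,.12,0)
E
```

```text
t 6.78 p [0.5454 0.1305 0.1634] head -0.0 F [-0.2  0.7 -0.1] op 0.646 g 0.0 j [-0.75  0.3   0.49  1.93 -0.18  0.94 -0.18]
shift [-0.1716  0.1147  0.0401] turn [ 0.0005 -0.0006  0.0002]
```

View pics/v4.png

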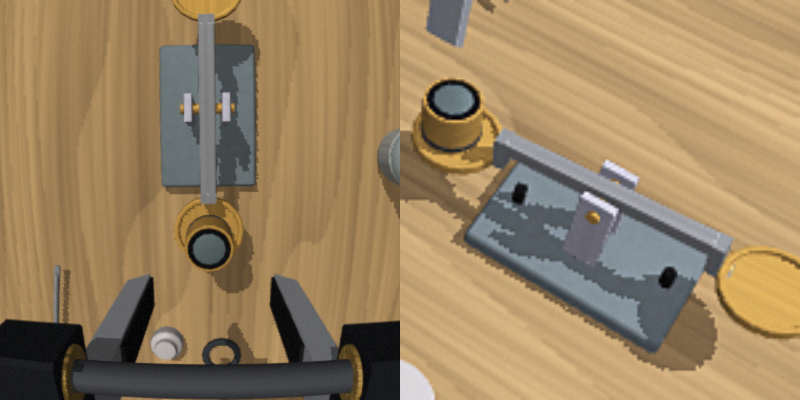

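Cell 2 stands upright and centred on the near pan, and that pan is down. Next is cell 1.

Emit:
arm_command:
  increments: [-0.06,0.04,0,0,0,0,0.65,-0.11,0.075,0.02,0,0,0,0.65,-0.155,0.104,0.04,0,0,0,0.65,-0.1715,0.1145,0.06,0,0,0,0.65,-0.1715,0.1145,0.09,0,0,0,0.65,-0.1715,0.1145,0.125,0,0,0,0.65,-0.1715,0.1145,0.145,0,0,0,0.65,-0.1715,0.1145,0.154,0,0,0,0.65,-0.1715,0.1145,0.154,0,0,0,0.65,-0.1715,0.1145,0.154,0,0,0,0.3,-0.1715,0.1145,0.154,0,0,0,0.3,-0.1715,0.1145,0.154,0,0,0,0.3,-0.1715,0.1145,0.154,0,0,0,0.3,-0.1715,0.1145,0.154,0,0,0,0.3]

```text
time: 8.62
eef_pos: [0.6584, -0.0415, 0.0066]
tool_rot: [0.707, 0.707, 0.0, 0.0]
contact_force: [-1.8, 1.3, 6.3]
opening: 0.4
grasp_force: 15.0
```

```bash
python3 - <<'E'
from h import *
st(); go(.543,.3315,.155,0)
E
```

```text
t 8.62 p [ 0.6584 -0.0415  0.0066] head -0.0 F [-1.8  1.3  6.3] op 0.4 g 15.0 j [-0.34  0.66  0.42  1.8  -0.38  0.76  0.28]
shift [ 0.373  -0.1153 -0.1484] turn [ 0.0008 -0.0002 -0.    ]
```

Emit:
arm_command:
  increments: [0,0,-0.03,0,0,0,0.3,0,0,-0.08,0,0,0,0.3,0.02,-0.005,-0.13,0,0,0,0.3,0.07,-0.02,-0.148,0,0,0,0.3,0.13,-0.04,-0.148,0,0,0,0.3,0.19,-0.06,-0.148,0,0,0,0.3,0.25,-0.078,-0.148,0,0,0,0.3,0.31,-0.096,-0.148,0,0,0,0.3,0.35,-0.108,-0.148,0,0,0,0.3,0.373,-0.115,-0.148,0,0,0,0.3,0.373,-0.115,-0.148,0,0,0,0.3,0.373,-0.115,-0.148,0,0,0,0.3]

```text
time: 10.12
eef_pos: [0.5439, 0.3297, 0.154]
tool_rot: [0.708, 0.706, -0.0, 0.0]
contact_force: [0.1, -0.3, -1.4]
opening: 0.4
grasp_force: 15.0
```

```bash
python3 - <<'E'
from h import *
st(); d=save('wrist','w5')
for z,p in ((.059,None),): pass
cv2.imwrite('pics/v5.png',d['frame'][150:400,200:460][:,:,::-1])
go(.543,.3315,.064,0)
E
```

```text
t 10.12 p [0.5439 0.3297 0.154 ] head -0.1 F [ 0.1 -0.3 -1.4] op 0.4 g 15.0 j [-0.99  0.44  0.46  1.77 -0.23  0.99 -0.45]
shift [ 0.0021 -0.001   0.0901] turn [ 0.0002  0.0006 -0.0025]
```

View pics/v5.png

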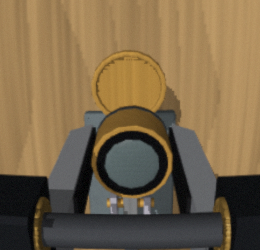

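The far pan spans columns 291–368 with its top edge at row 199. The held cell's glass is at (335,314).

```bash
python3 - <<'E'
from h import *
d=load('w5')
for n,u,v,z in(('left',291,237,.059),('right',368,237,.059),('top edge',329.5,199,.059),('glass',334,314,.154-.0066+.032)):print(n,onz(d,u,v,z,True).round(4))
E
```

```text
left [0.5135 0.3352 0.059 ]
right [0.5722 0.3352 0.059 ]
top edge [0.543  0.3643 0.059 ]
glass [0.5456 0.3294 0.1794]
```

Emit:
arm_command:
  increments: [0.0035,-0.0015,0.04,0,0,0,0.3,0.0035,-0.0015,0.07,0,0,0,0.3,0.0035,-0.0015,0.085,0,0,0,0.3,0.0035,-0.0015,0.088,0,0,0,0.3,0.0035,-0.0015,0.09,0,0,0,0.3,0.0035,-0.0015,0.092,0,0,0,0.3,0.0035,-0.0015,0.094,0,0,0,0.3,0.0035,-0.0015,0.094,0,0,0,0.3]

```text
time: 11.18
eef_pos: [0.5417, 0.3351, 0.0602]
tool_rot: [0.707, 0.707, 0.0, -0.0]
contact_force: [0.9, 0.4, -0.4]
opening: 0.398
grasp_force: 15.0
```

```bash
python3 - <<'E'
from h import *
st(); e=save('scene','c6');d=save('side','s6')
cv2.imwrite('pics/v6.png',np.hstack([cv2.resize(d['frame'][100:250,200:350],(400,400)),cv2.resize(e['frame'][250:400,430:580],(400,400))])[:,:,::-1])
E
```

```text
t 11.18 p [0.5417 0.3351 0.0602] head 0.0 F [ 0.9  0.4 -0.4] op 0.398 g 15.0 j [-0.96  0.55  0.41  1.83 -0.29  0.82 -0.4 ]
```

View pics/v6.png

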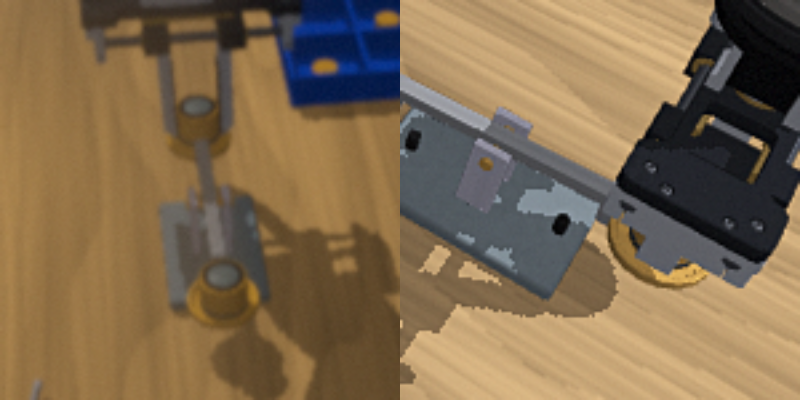

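Cell 1 is in the far pan, within the rim. I'll lower it to about level, release, and let the beam settle.

Emit:
arm_command:
  increments: [0,0,0.002,0,0,0,0.3,0,0,0.004,0,0,0,0.3,0,0,0.004,0,0,0,0.3,0,0,0.004,0,0,0,0.42,0,0,0.004,0,0,0,0.5,0,0,0.004,0,0,0,0.6,0,0,0.004,0,0,0,0.65,0,0,-0.01,0,0,0,0.65,0,0,-0.05,0,0,0,0.65,0,0,-0.1,0,0,0,0.65,-0.05,0,-0.1,0,0,0,0.65,-0.1,0,-0.1,0,0,0,0.65,-0.1,0,-0.1,0,0,0,0.65,-0.1,0,-0.1,0,0,0,0.65,-0.1,0,-0.1,0,0,0,0.65,-0.1,0,-0.1,0,0,0,0.65,-0.1,0,-0.1,0,0,0,0.65,-0.1,0,-0.1,0,0,0,0.65]

```text
time: 13.52
eef_pos: [0.5415, 0.2351, 0.1599]
tool_rot: [0.707, 0.707, -0.0, 0.0]
contact_force: [-0.2, 0.1, 0.1]
opening: 0.649
grasp_force: 0.0
```

```bash
python3 - <<'E'
from h import *
st(); save('scene','c7'); save('side','s7'); save('wrist','w7')
a=load('c7');b=load('s7')
def glass(d,p):
    h=cv2.cvtColor(d['frame'],cv2.COLOR_RGB2HSV).astype(int); u,v=proj(d,p); r=14
    m=np.zeros(h.shape[:2],np.uint8); Y,X=slice(int(v)-r,int(v)+r),slice(int(u)-r,int(u)+r)
    m[Y,X]=((h[Y,X,0]>75)&(h[Y,X,0]<115)&(h[Y,X,2]>70)&(h[Y,X,1]>15))
    k,l,s,c=cv2.connectedComponentsWithStats(m); i=1+s[1:,4].argmax(); return c[i],s[i,4]
for n,p in(('near',(.544,.1315,.08)),('far',(.543,.333,.08))):
    g,s=glass(a,p);q,t=glass(b,p);o1,d1=ray(a,*g);o2,d2=ray(b,*q);T=np.linalg.lstsq(np.c_[d1,-d2],o2-o1,rcond=None)[0]
    x,y=o1+d1*T[0],o2+d2*T[1];print(n,g.round(1),s,q.round(1),t,((x+y)/2).round(4),np.linalg.norm(x-y).round(4))
print('c4 near',glass(load('c4'),(.544,.1315,.07)))
for z in(.072,.08,.088):print(z,proj(a,(.544,.1315,z)).round(1),proj(a,(.543,.333,z)).round(1),proj(b,(.544,.1315,z)).round(1),proj(b,(.543,.333,z)).round(1))
E
```

```text
t 13.53 p [0.5415 0.2351 0.1599] head 0.0 F [-0.2  0.1  0.1] op 0.649 g 0.0 j [-0.91  0.36  0.49  1.87 -0.21  0.96 -0.33]
near [409.8 267. ] 134 [294.7 190.8] 25 [0.5677 0.1357 0.1002] 0.0023Traceback (most recent call last):
  File "<stdin>", line 10, in <module>
  File "<stdin>", line 8, in glass
ValueError: attempt to get argmax of an empty sequence
```

```bash
python3 - <<'E'
from h import *
def glass(d,p,r=12):
    h=cv2.cvtColor(d['frame'],cv2.COLOR_RGB2HSV).astype(int); u,v=proj(d,p)
    m=np.zeros(h.shape[:2],np.uint8); Y,X=slice(int(v)-r,int(v)+r),slice(int(u)-r,int(u)+r)
    m[Y,X]=((h[Y,X,0]>75)&(h[Y,X,0]<115)&(h[Y,X,2]>70)&(h[Y,X,1]>15))
    k,l,s,c=cv2.connectedComponentsWithStats(m); i=1+s[1:,4].argmax(); return c[i].round(1),s[i,4]
for n in('c4','c6','c7'):print(n,glass(load(n),(.544,.1315,.075)))
a=load('c7')
for z in(.072,.08,.088):print(z,proj(a,(.544,.1315,z)).round(1))
w=load('w7');cv2.imwrite('pics/v7.png',np.hstack([cv2.resize(w['frame'][:,80:560],(400,400)),cv2.resize(a['frame'][220:400,380:560],(400,400))])[:,:,::-1])
E
```

```text
c4 (array([409.7, 267. ]), np.int32(133))
c6 (array([410.2, 265.8]), np.int32(134))
c7 (array([409.8, 267. ]), np.int32(134))
0.072 [412.2 267.8]
0.08 [412.8 264.8]
0.088 [413.5 261.7]
```

View pics/v7.png

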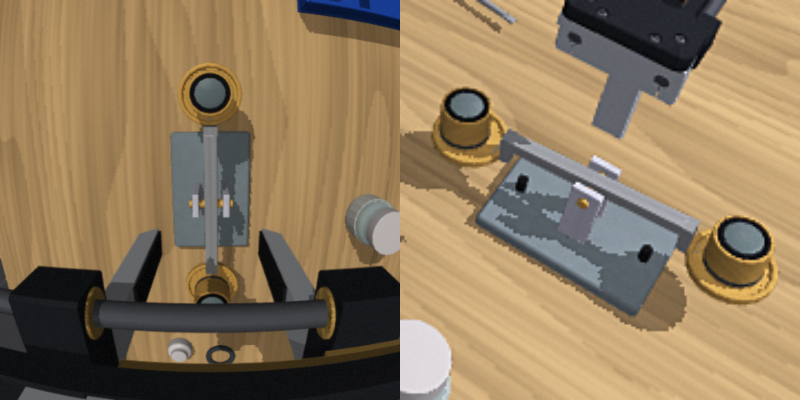

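Cell 2's glass is at scene (409.8,267.0), the same place as when it alone held that pan down. Both cells stand upright on their pans. So the near cell, cell 2, is the heavier.

```bash
python3 - <<'E'
from h import *
a=load('scene0');b=load('side0')
print('glass',onz(load('c7'),409.8,267,.072).round(4))
th=np.radians(-19.6);u=np.array([np.cos(th),np.sin(th)]);v=np.array([-u[1],u[0]]);P=np.array([.476,-.194])
def f(p):p=p[:2]-P;return np.round([p@u,p@v],4)
for n,p,q in(('w1',(268.2,185.6),(292,350.8)),('w1b',(268.2,185.6),(282,374)),('w2',(275.8,196.6),(282,374)),('w2b',(275.8,196.6),(292,350.8)),('b1',(232.3,199.2),(337.2,382)),('b2',(240.9,210.9),(340,360))):print(n,f(onz(a,*p,.0455)),f(onz(b,*q,.0455)))
# slide axis by blue + white/dark mask: base long edges
for p in[(321.4,194.9),(228.3,236.5),(214,215.5)]: print('base',f(onz(a,*p,.0)))
for p in[(230,376),(358.8,403.2)]: print('base side',f(onz(b,*p,.0)))
go(.544,.131,.12,0)
s=sensors.state();print(s['tool_rot'])
E
```

```text
glass [0.545  0.1275 0.072 ]
w1 [ 0.0486 -0.0108] [0.0461 0.0156]
w1b [ 0.0486 -0.0108] [ 0.0397 -0.0274]
w2 [0.0512 0.0269] [ 0.0397 -0.0274]
w2b [0.0512 0.0269] [0.0461 0.0156]
b1 [ 0.1279 -0.0139] [ 0.1283 -0.0229]
b2 [0.1278 0.0258] [0.1266 0.0154]
base [-0.0539  0.0303]
base [0.1657 0.0324]
base [ 0.1662 -0.0378]
base side [-0.0526 -0.028 ]
base side [ 0.1677 -0.0307]
shift [-0.104   0.0025  0.0399] turn [-0.0001  0.0001 -0.0001]
[ 7.07130188e-01  7.07083368e-01 -8.63302730e-05 -1.28403426e-05]
```

Emit:
arm_command:
  increments: [-0.06,0.002,0,0,0,0,0.65,-0.1,0.0035,0.02,0,0.08,0,0.65,-0.1057,0.0035,0.05,0,0.08,0,0.65,-0.1057,0.0035,0.085,0,0.08,0,0.65,-0.1057,0.0035,0.103,0,0.08,0,0.65,-0.1057,0.0035,0.111,0,0.08,0,0.65,-0.1057,0.0035,0.111,0,0.08,0,0.65,-0.1057,0.0035,0.111,0,0.08,0,0.5,-0.1057,0.0035,0.111,0,0.08,0,0.42,-0.1057,0.0035,0.111,0,0.08,0,0.3,-0.1057,0.0035,0.111,0,0.08,0,0.3,-0.1057,0.0035,0.111,0,0.08,0,0.3]
  force: 15

```text
time: 15.18
eef_pos: [0.5453, 0.1295, 0.0494]
tool_rot: [0.707, 0.707, 0.029, -0.028]
contact_force: [-0.8, 0.1, 6.5]
opening: 0.4
grasp_force: 15.0
```

Emit:
arm_command:
  increments: [0,0,-0.003,0,0,0,0.3,0,0,-0.006,0,0,0,0.3,0,0,-0.009,0,0,0,0.3,0,0,-0.012,0,0,0,0.3,0,0,-0.015,0,0,0,0.3,0,0,-0.018,0,0,0,0.3,0,0,-0.022,0,0,0,0.3,0,0,-0.03,0,0,0,0.3,0,0,-0.06,0,-0.08,0,0.3,0,0,-0.11,0,-0.08,0,0.3,0,0,-0.11,0,-0.08,0,0.3,0,0,-0.11,0,-0.08,0,0.3]

```text
time: 16.68
eef_pos: [0.5448, 0.1206, 0.1584]
tool_rot: [0.707, 0.707, 0.0, -0.0]
contact_force: [-0.0, -0.3, -1.2]
opening: 0.402
grasp_force: 15.0
```

```bash
python3 - <<'E'
from h import *
st(); save('scene','c8')
go(.5608,-.2242,.16,70.4);go(.5608,-.2242,.16,-109.6)
E
```

```text
t 16.68 p [0.5448 0.1206 0.1584] head 0.0 F [-0.  -0.3 -1.2] op 0.402 g 15.0 j [-0.79  0.32  0.55  1.94 -0.21  0.94 -0.13]
shift [-0.3446  0.0164 -0.0021] turn [-1.1000e-03 -5.0000e-04 -1.2287e+00]
shift [-0.3446  0.0164 -0.0021] turn [-6.0000e-04  1.2000e-03  1.9129e+00]
```

Emit:
arm_command:
  increments: [-0.05,0.003,-0.002,0,0,-0.17,0.3,-0.1,0.006,-0.002,0,0,-0.34,0.3,-0.15,0.008,-0.002,0,0,-0.52,0.3,-0.2,0.01,-0.002,0,0,-0.7,0.3,-0.25,0.012,-0.002,0,0,-0.88,0.3,-0.3,0.014,-0.002,0,0,-1.05,0.3,-0.33,0.016,-0.002,0,0,-1.18,0.3,-0.345,0.0165,-0.002,0,0,-1.229,0.3,-0.345,0.0165,-0.002,0,0,-1.229,0.3,-0.345,0.0165,-0.002,0,0,-1.229,0.3,-0.345,0.0165,-0.002,0,0,-1.229,0.3]

```text
time: 18.1
eef_pos: [0.5616, -0.2234, 0.1603]
tool_rot: [0.17, 0.985, 0.0, -0.0]
contact_force: [-0.1, -0.5, -1.1]
opening: 0.4
grasp_force: 15.0
```

```bash
python3 - <<'E'
from h import *
st(); w=save('wrist','w9')
h=cv2.cvtColor(w['frame'],cv2.COLOR_RGB2HSV).astype(int);H,S,V=h[...,0],h[...,1],h[...,2]
th=np.radians(-19.6);u=np.array([np.cos(th),np.sin(th)]);v=np.array([-u[1],u[0]]);P=np.array([.476,-.194])
def f(p):p=p[:2]-P;return np.round([p@u,p@v],4)
def comps(m,mn=60):
    k,l,s,c=cv2.connectedComponentsWithStats(m.astype(np.uint8))
    for i in range(1,k):
        if s[i,4]>mn: print(s[i].tolist(),c[i].round(1),'z.086',f(onz(w,*c[i],.086,True)),'z.046',f(onz(w,*c[i],.046,True)))
print('blue');comps((H>105)&(H<125)&(S>150)&(V>60))
print('white');comps((S<40)&(V>190))
print('post px expected')
q=np.linalg.inv(w['pose'])@np.array([.476,-.194,.086,1]);q=q[:3];t=np.arctan2(np.hypot(q[0],q[1]),q[2]);print(w['K'][:2,2]+w['K'][0,0]*t*q[:2]/np.hypot(q[0],q[1]), t)
go(.5608,-.2242,.16,70.4)
for y in range(0,480,24): print(y,' '.join(f'{x//16:x}' for x in V[y,100:560:10]))
E
```

```text
t 18.1 p [ 0.5616 -0.2234  0.1603] head 70.4 F [-0.1 -0.5 -1.1] op 0.4 g 15.0 j [-0.05  0.38  0.41  1.83 -0.18  0.97  1.66]
blue
white
[533, 77, 18, 20, 206] [541.5  87.3] z.086 [-0.036   0.1586] z.046 [-0.0444  0.1835]
[293, 101, 72, 33, 1509] [334.7 113.9] z.086 [-0.0048  0.0034] z.046 [-0.0082  0.0037]
[329, 134, 36, 10, 186] [349.8 138.9] z.086 [0.0122 0.0136] z.046 [0.0115 0.0156]
[318, 148, 47, 6, 125] [343.8 151.7] z.086 [0.021  0.0096] z.046 [0.0217 0.0109]
[303, 158, 24, 22, 183] [314.9 168.4] z.086 [ 0.0325 -0.0099] z.046 [ 0.0349 -0.0117]
[334, 159, 22, 22, 175] [344.2 169.5] z.086 [0.0332 0.01  ] z.046 [0.0358 0.0114]
[0, 302, 27, 31, 478] [ 12.2 320. ] z.086 [ 0.1699 -0.3352] z.046 [ 0.1941 -0.3884]
post px expected
[329.56150993 120.81646916] 0.3247829983726551
shift [ 0.0006 -0.001   0.0005] turn [ 0.0002 -0.0003  0.001 ]
0 6 6 7 6 6 6 6 5 a a a b a a a a b a a b b b b b a b b b a a a a a 7 6 9 a 9 a a a a a a a 9
24 5 4 6 5 6 6 7 a a b a a a b b a b b b b b a b b a a a a a a a b a a a a 9 9 9 9 9 9 9 a a a
48 7 7 7 6 6 7 a b a b a b b b b a b b b b a a a a a a a a 9 a
[... 962 characters left out ...]
 b b b b b a a b a a 9 b a a
312 a a 9 9 9 a a a a a a 9 6 6 6 7 7 7 6 0 1 6 6 6 6 6 1 6 1 7 7 b a a a a 9 9 a b b a a a a 9
336 7 b b 6 6 7 1 1 1 1 1 1 1 1 1 7 7 7 0 8 b 7 0 0 0 3 a a 0 4 7 7 1 1 1 1 1 1 1 1 1 2 b b b 0
360 4 4 4 4 1 1 1 1 1 1 1 1 1 0 5 3 5 3 0 a 9 9 a a a a b a 1 2 5 5 3 0 1 1 1 0 1 1 1 1 1 2 4 4
384 5 2 2 6 1 1 1 1 1 1 1 1 2 1 4 4 4 4 5 5 5 5 5 5 5 5 5 5 5 4 4 4 2 4 1 2 1 1 1 1 1 1 1 4 8 9
408 3 3 5 2 2 2 1 1 1 1 1 1 1 1 7 0 3 3 a 5 5 a a 9 9 9 6 6 7 7 4 0 4 0 1 1 1 1 1 1 1 1 9 9 a a
432 0 0 1 1 1 1 1 3 4 4 4 4 4 4 2 1 1 9 a b b a a a a b b b a a 3 0 4 4 4 4 4 4 4 4 4 1 1 1 0 1
456 2 1 1 1 1 1 0 1 1 1 1 1 1 1 1 1 1 1 1 1 1 1 0 1 1 0 1 1 1 1 1 1 1 1 1 1 1 1 1 1 1 1 1 1 1 1
```

Emit:
arm_command:
  increments: [0,-0.001,0.05,0,0,0,0.3,0,-0.001,0.09,0,0,0,0.3,0,-0.001,0.11,0,0,0,0.3,0,-0.001,0.116,0,0,0,0.3,0,-0.001,0.118,0,0,0,0.3,0,-0.001,0.119,0,0,0,0.3,0,-0.001,0.119,0,0,0,0.3]

```text
time: 19.02
eef_pos: [0.5617, -0.2255, 0.0424]
tool_rot: [0.17, 0.985, 0.0, 0.001]
contact_force: [0.1, -0.6, -1.4]
opening: 0.4
grasp_force: 15.0
```

Emit:
arm_command:
  increments: [0,0,0.001,0,0,0,0.3,0,0,0.002,0,0,0,0.3,0,0,0.002,0,0,0,0.3]

```text
time: 19.4
eef_pos: [0.5613, -0.2255, 0.0399]
tool_rot: [0.17, 0.985, 0.0, 0.0]
contact_force: [-1.1, 0.3, 4.0]
opening: 0.401
grasp_force: 15.0
```

Emit:
arm_command:
  increments: [0,0,0,0,0,0,0.42,0,0,0,0,0,0,0.5,0,0,0,0,0,0,0.6,0,0,0,0,0,0,0.65,0,0,-0.02,0,0,0,0.65,0,0,-0.06,0,0,0,0.65,0,0,-0.1,0,0,0,0.3,0.05,0,-0.1,0,0,0,0,0.1,0,-0.1,0,0,0,0,0.13,0,-0.1,0,0,0,0,0.13,0,-0.1,0,0,0,0,0.13,0,-0.1,0,0,0,0]

```text
time: 20.9
eef_pos: [0.4399, -0.1821, 0.1407]
tool_rot: [0.17, 0.985, 0.0, 0.001]
contact_force: [0.1, -0.6, -0.7]
opening: 0.047
grasp_force: 0.0
```

```bash
python3 - <<'E'
from h import *
st()
a=save('scene','c10');b=save('side','s10')
th=np.radians(-19.6);u=np.array([np.cos(th),np.sin(th)]);v=np.array([-u[1],u[0]]);P=np.array([.476,-.194])
def f(p):p=p[:2]-P;return np.round([p@u,p@v],4)
s=sensors.state()['eef_pos'];print('tcp',f(s))
for d in(a,b):
    h=cv2.cvtColor(d['frame'],cv2.COLOR_RGB2HSV).astype(int)
    c0=proj(d,np.r_[P+.091*u,.062]);r=16;Y,X=slice(int(c0[1])-r,int(c0[1])+r),slice(int(c0[0])-r,int(c0[0])+r)
    m=np.zeros(h.shape[:2],np.uint8);m[Y,X]=((h[Y,X,0]>12)&(h[Y,X,0]<28)&(h[Y,X,1]>130)&(h[Y,X,2]>60))
    k,l,ss,c=cv2.connectedComponentsWithStats(m);i=1+ss[1:,4].argmax()
    P2=cv2.convexHull(cv2.findNonZero((l==i).astype(np.uint8)));e=cv2.minAreaRect(P2)
    # glass: dark ring + grey disc above, take the darkest ring pixels
    g=np.zeros_like(m);g[Y,X]=h[Y,X,2]<45
    k,l2,s2,c2=cv2.connectedComponentsWithStats(g);j=1+s2[1:,4].argmax();e2=cv2.fitEllipse(cv2.convexHull(cv2.findNonZero((l2==j).astype(np.uint8))))
    print('exp',c0.round(1),'brass',ss[i],np.round(e[0],1),'ring',s2[j],np.round(e2[0]+e2[1]+(e2[2],),1),f(onz(d,*e2[0],.062)))
go(*(P-.032*u),.06,70.4)
E
```

```text
t 20.9 p [ 0.4399 -0.1821  0.1407] head 70.4 F [ 0.1 -0.6 -0.7] op 0.047 g 0.0 j [-0.12  0.18  0.43  2.13 -0.1   0.85  1.59]
tcp [-0.0381 -0.0011]
exp [250.9 190.2] brass [241 184  20  22 206] [250.9 195.1] ring [242 185  16  11  46] [249.7 190.1  10.6  15.4  83.4] [ 0.0929 -0.0015]
exp [317.  359.6] brass [300 343  32  32 539] [315.5 358.5] ring [310 358  16  12  29] [317.6 362.2  13.1  17.   65.1] [ 0.0928 -0.0041]
shift [-0.006   0.0011  0.0801] turn [-0.0002  0.0008  0.0002]
```

Emit:
arm_command:
  increments: [0,0.001,0.04,0,0,0,0,0,0.001,0.07,0,0,0,0,0,0.001,0.079,0,0,0,0,0,0.001,0.079,0,0,0,0,-0.008,0.001,0.079,0,0,0,0,-0.013,0.001,0.079,0,0,0,0,-0.017,0.001,0.079,0,0,0,0,-0.021,0.001,0.079,0,0,0,0,-0.025,0.001,0.079,0,0,0,0,-0.029,0.001,0.079,0,0,0,0,-0.033,0.001,0.079,0,0,0,0,-0.037,0.001,0.079,0,0,0,0,-0.041,0.001,0.079,0,0,0,0,-0.045,0.001,0.079,0,0,0,0]

```text
time: 22.75
eef_pos: [0.4817, -0.196, 0.0606]
tool_rot: [0.17, 0.985, 0.0, -0.0]
contact_force: [-3.5, 4.9, 2.7]
opening: 0.003
grasp_force: 2.2
```

```bash
cat > f.py <<'E'
from h import *
th=np.radians(-19.6);u=np.array([np.cos(th),np.sin(th)]);v=np.array([-u[1],u[0]]);P=np.array([.476,-.194])
st();s=sensors.state();F=s['contact_force'][:2];p=s['eef_pos'][:2]-P;print('u,v',(p@u).round(4),(p@v).round(4),'Fu,Fv',(F@u).round(2),(F@v).round(2))
E
python3 f.py
```

```text
t 22.75 p [ 0.4817 -0.196   0.0606] head 70.4 F [-3.5  4.9  2.7] op 0.003 g 2.2 j [-0.05  0.38  0.38  2.09 -0.22  0.7   1.7 ]
u,v 0.0061 0.0001 Fu,Fv -4.91 3.45
```

Emit:
arm_command:
  increments: [-0.003,0,0,0,0,0,0,-0.006,0,0,0,0,0,0,-0.009,0,0,0,0,0,0,-0.012,0,0,0,0,0,0,-0.015,0,0,0,0,0,0,-0.018,0,0,0,0,0,0,-0.021,0,0,0,0,0,0,-0.024,0,0,0,0,0,0]

```text
time: 23.75
eef_pos: [0.5041, -0.2039, 0.0605]
tool_rot: [0.17, 0.985, 0.0, -0.0]
contact_force: [-3.9, 4.5, 2.1]
opening: 0.006
grasp_force: 2.4
```

```bash
python3 f.py
```

```text
t 23.75 p [ 0.5041 -0.2039  0.0605] head 70.4 F [-3.9  4.5  2.1] op 0.006 g 2.4 j [-0.04  0.42  0.38  2.04 -0.23  0.72  1.71]
u,v 0.0298 0.0002 Fu,Fv -5.2 2.89
```

Now I'll go in 1 mm rows, a few at a time, checking the force.

Emit:
arm_command:
  increments: [-0.001,0,0,0,0,0,0,-0.002,0,0,0,0,0,0,-0.003,0,0,0,0,0,0,-0.004,0,0,0,0,0,0,-0.005,0,0,0,0,0,0,-0.006,0,0,0,0,0,0]

```text
time: 24.5
eef_pos: [0.5098, -0.2059, 0.0605]
tool_rot: [0.17, 0.985, 0.0, -0.0]
contact_force: [-3.5, 3.4, 1.8]
opening: 0.005
grasp_force: 2.3
```

```bash
python3 f.py; python3 - <<'E'
from h import *
th=np.radians(-19.6);u=np.array([np.cos(th),np.sin(th)]);v=np.array([-u[1],u[0]]);P=np.array([.476,-.194])
d=save('scene','c11');h=cv2.cvtColor(d['frame'],cv2.COLOR_RGB2HSV).astype(int)
for s in(.09,.1,.11,.12):print(s,proj(d,np.r_[P+s*u,.062]).round(1))
m=((h[...,0]>12)&(h[...,0]<28)&(h[...,1]>130)&(h[...,2]>60)).astype(np.uint8);m2=m*0;m2[170:215,215:275]=m[170:215,215:275]
k,l,s,c=cv2.connectedComponentsWithStats(m2);print([(s[i].tolist(),c[i].round(1)) for i in range(1,k) if s[i,4]>40])
E
```

```text
t 24.5 p [ 0.5098 -0.2059  0.0605] head 70.4 F [-3.5  3.4  1.8] op 0.005 g 2.3 j [-0.04  0.43  0.38  2.03 -0.23  0.73  1.71]
u,v 0.0358 0.0001 Fu,Fv -4.43 2.01
0.09 [251.4 190. ]
0.1 [246.8 191.9]
0.11 [242.2 193.7]
0.12 [237.6 195.6]
[([232, 189, 20, 21, 180], array([242.7, 202.1]))]
```

Emit:
arm_command:
  increments: [-0.001,0,0,0,0,0,0,-0.002,0,0,0,0,0,0,-0.003,0,0,0,0,0,0,-0.004,0,0,0,0,0,0]

```text
time: 25.05
eef_pos: [0.5116, -0.2067, 0.0603]
tool_rot: [0.17, 0.985, 0.001, -0.002]
contact_force: [-17.3, 9.1, 15.9]
opening: 0.007
grasp_force: 9.6
```

```bash
python3 f.py
```

```text
t 25.05 p [ 0.5116 -0.2067  0.0603] head 70.4 F [-17.3   9.1  15.9] op 0.007 g 9.6 j [-0.03  0.43  0.38  2.02 -0.23  0.73  1.71]
u,v 0.0378 0.0 Fu,Fv -19.32 2.81
```

Contact: the push is 19 N, which is about 15 N on the cell after 4 N of drag. I'll back off now.

Emit:
arm_command:
  increments: [0.001,0,0,0,0,0,0,0.004,0,0,0,0,0,0,0.012,0,0,0,0,0,0,0.018,0,0,0,0,0,0,0.018,0,-0.04,0,0,0,0,0.018,0,-0.09,0,0,0,0,0.018,0,-0.14,0,0,0,0,0.018,0,-0.14,0,0,0,0]

```text
time: 26.05
eef_pos: [0.4982, -0.202, 0.2042]
tool_rot: [0.17, 0.985, 0.0, 0.003]
contact_force: [0.3, -0.9, -0.5]
opening: 0.007
grasp_force: 0.0
```

```bash
python3 f.py; python3 - <<'E'
from h import *
th=np.radians(-19.6);u=np.array([np.cos(th),np.sin(th)]);v=np.array([-u[1],u[0]]);P=np.array([.476,-.194])
def f(p):p=p[:2]-P;return np.round([p@u,p@v],4)
d=save('scene','c12');w=save('wrist','w12');h=cv2.cvtColor(d['frame'],cv2.COLOR_RGB2HSV).astype(int)
m=((h[...,0]>12)&(h[...,0]<28)&(h[...,1]>130)&(h[...,2]>60)).astype(np.uint8);m2=m*0;m2[170:215,215:275]=m[170:215,215:275]
k,l,s,c=cv2.connectedComponentsWithStats(m2);print([(s[i].tolist(),c[i].round(1)) for i in range(1,k) if s[i,4]>40])
m=((h[...,1]<40)&(h[...,2]>190)).astype(np.uint8);k,l,s,c=cv2.connectedComponentsWithStats(m);print([(s[i].tolist(),c[i].round(1),f(onz(d,*c[i],.086))) for i in range(1,k) if s[i,4]>20 and 240<c[i][0]<300 and 150<c[i][1]<220])
hw=cv2.cvtColor(w['frame'],cv2.COLOR_RGB2HSV).astype(int)
H,S,V=hw[...,0],hw[...,1],hw[...,2]
for n,m in(('blue',(H>100)&(H<128)&(S>120)&(V>40)),('white',(S<40)&(V>190)),('glass',(H>75)&(H<115)&(S>15)&(S<90)&(V>70))):
    k,l,s,c=cv2.connectedComponentsWithStats(m.astype(np.uint8));print(n,[(s[i].tolist(),f(onz(w,*c[i],.062,True))) for i in range(1,k) if s[i,4]>60])
E
```

```text
t 26.05 p [ 0.4982 -0.202   0.2042] head 70.4 F [ 0.3 -0.9 -0.5] op 0.007 g 0.0 j [-0.12  0.21  0.45  1.94 -0.11  1.01  1.6 ]
u,v 0.0236 -0.0001 Fu,Fv 0.62 -0.77
[([231, 189, 20, 22, 190], array([241.9, 201.9]))]
[([261, 172, 8, 6, 35], array([265. , 174.8]), array([0.0569, 0.0002])), ([251, 182, 31, 22, 261], array([266.6, 194.8]), array([0.0812, 0.0536]))]
blue []
white [([13, 300, 20, 34, 481], array([ 0.1328, -0.3973]))]
glass [([618, 120, 22, 30, 468], array([-0.0873,  0.3231])), ([55, 351, 121, 30, 667], array([ 0.1862, -0.2466])), ([571, 354, 25, 13, 94], array([0.1844, 0.3119])), ([449, 360, 121, 26, 759], array([0.1866, 0.1965])), ([175, 371, 39, 14, 235], array([ 0.1872, -0.1504]))]
```

```bash
python3 - <<'E'
from h import *
th=np.radians(-19.6);u=np.array([np.cos(th),np.sin(th)]);v=np.array([-u[1],u[0]]);P=np.array([.476,-.194])
def uv(d,m,z):
    y,x=np.nonzero(m);q=np.array([onz(d,a,b,z)[:2]-P for a,b in zip(x,y)]);return np.c_[q@u,q@v]
for n in('scene0','side0','c12'):
    d=load(n);h=cv2.cvtColor(d['frame'],cv2.COLOR_RGB2HSV).astype(int);H,S,V=h[...,0],h[...,1],h[...,2]
    box=np.zeros(H.shape,bool)
    if n=='side0':box[330:405,225:380]=1
    else:box[160:240,205:325]=1
    B=uv(d,box&(H>103)&(H<126)&(S>130)&(V>50),.0455)
    print(n,'blue u pct',np.percentile(B[:,0],[0,1,3,10,50]).round(4),'v',np.percentile(B[:,1],[1,50,99]).round(4))
    lo=B[B[:,0]<np.percentile(B[:,0],8)];print('  tips',lo[lo[:,1]>0].mean(0).round(4),lo[lo[:,1]<0].mean(0).round(4) if (lo[:,1]<0).any() else '')
    W=uv(d,box&(S<45)&(V>165),.0455);W=W[np.abs(W[:,1])<.03];print('  white max u',np.percentile(W[:,0],[90,97,99,100]).round(4))
    if n=='c12':
        O=uv(d,box&(H>12)&(H<28)&(S>130)&(V>60),.062);k=(O[:,0]>.07)&(O[:,0]<.15)&(abs(O[:,1])<.04)
        print('  brass u',np.percentile(O[k,0],[1,50,99]).round(4),'v',np.percentile(O[k,1],[1,50,99]).round(4))
E
```

```text
scene0 blue u pct [0.1258 0.1275 0.129  0.133  0.1519] v [-0.0257  0.0091  0.0365]
  tips [0.1294 0.021 ] [ 0.1295 -0.0124]
  white max u [0.0853 0.1181 0.1274 0.1423]
side0 blue u pct [0.1234 0.1249 0.1266 0.1312 0.1488] v [-0.029  -0.0054  0.0231]
  tips [0.127  0.0125] [ 0.1273 -0.0198]
  white max u [0.0331 0.0387 0.0406 0.0413]
c12 blue u pct [0.1258 0.1278 0.1299 0.1344 0.1525] v [-0.0257  0.0103  0.0366]
  tips [0.1301 0.0209] [ 0.1313 -0.015 ]
  white max u [0.0861 0.0954 0.0985 0.1013]
  brass u [0.0965 0.1218 0.139 ] v [-0.0178  0.0204  0.0394]
```

```bash
python3 - <<'E'
from h import *
d=load('c12');h=cv2.cvtColor(d['frame'],cv2.COLOR_RGB2HSV).astype(int);u,v=proj(d,(.543,.333,.072));r=13
Y,X=slice(int(v)-r,int(v)+r),slice(int(u)-r,int(u)+r);m=np.zeros(h.shape[:2],np.uint8);m[Y,X]=(h[Y,X,0]>75)&(h[Y,X,0]<115)&(h[Y,X,2]>70)&(h[Y,X,1]>15)
k,l,s,c=cv2.connectedComponentsWithStats(m);i=1+s[1:,4].argmax();print((u,v),s[i],c[i],onz(d,*c[i],.072))
if s[i,4]>80: print(ticket.close_job())
E
```

```text
(np.float64(531.2835359343163), np.float64(333.07843952116997)) [525 327  17  15 191] [533.03664921 333.67539267] [0.54239661 0.33540213 0.072     ]
the job is handed in; nothing more can be done
None
```

The heavier cell, the one first set on the near pan, is nipped between the slide's jaws at about 15 N peak squeeze. The lighter cell is still on its pan, and the job was handed in at about 26 s.

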